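Fetch the carton hidden behind another

TASK

The order needs the slim carton that stands under the plywood bench stand, hidden behind a wider carton. Move the wider carton a good hand's width or more aside and leave it standing on the open bench, then draw the slim carton out from under the stand and put it in the shallow grey plastic tray, standing on its narrow side just as it stood. Leave the label roll, the tape roll and the stapler where they are.

Things in the scene. Friction and masses are not known exactly. Their poses are not given: they have to be found in the camera images.
- slim_carton_center (a point): Centre of the slim brown carton to fetch: 100 long x 40 wide x 55 high mm as it stands on its narrow side, 70 to 160 g, loose. Half-way up (27.5 mm over what it stands on). x along its length, pointing under the stand, y across its 40 mm, z up. Its near end (x = -50 mm) sticks out 24 to 33 mm from under the stand's front edge.
- wide_carton_center (a point): Centre of the wider brown carton that stands in front of the slim one and hides it: 120 long x 58 wide x 62 high mm as it stands on its narrow side, 70 to 160 g, loose. Half-way up (31 mm over the bench). x along its length (away from the robot), y across its 58 mm, z up. Its far end is about 12 mm from the slim carton.
- stand: Fixed plywood stand, 200 deep x 380 wide mm. Origin on the bench under its centre; x to its back, z up. Its board (underside 95, top 113 mm up) covers all of it, with a lip to 158 mm all round, the front edge (x = -100) included. Two sides at y = -181, +181 mm, from x = -40 to +100; open in front. Two places under it, y about +90 and -90 mm: slim carton in one, label roll in the other.
- tray: Fixed shallow grey plastic tray on the bench, 220 (x) x 180 (y) x 32 mm high outside, walls and floor 4 mm. Origin under its centre on the bench, z up. Stands to the left or the right of the stand, nearer the robot.
- label_roll_center (a point): Centre of a white label roll lying flat, 99 mm in diameter, 60 mm high, in the other place under the stand. Bystander, loose.
- tape_roll_center (a point): Centre of a plain brown tape roll lying flat, 100 mm in diameter, 48 mm high, on top of the stand inside the lip. Bystander, loose.
- stapler_center (a point): Centre of a desk stapler, 149 x 68 x 44 mm, its length along its own y axis, on the bench on the side opposite the tray. Bystander, loose. Origin 22 mm over the bench.

How it is judged:
By the outcome, as a careful person would: the job done as asked, in the order asked, and still so for the second after the job is handed in, with the robot touching nothing.
It also fails if it takes over 51 s, if anything falls off the work surface, if the arm or the gripper's body presses on something with over 40 N, if the wrist force passes 120 N, or if a joint passes its speed limit or range.

ROBOT

A 7-joint arm with a two-finger parallel gripper is mounted at the origin on a cart in front of the work surface, level with it; the furniture and walls round the work are solid. World frame = base frame: x ahead of the robot, y to its left, z up, the work surface at z = 0. Lengths are in m, angles in rad, forces in N, time in s.
With the tool pointing down it reaches from about 0.4 to 0.875 m from the base axis. Payload 19.3 kg.
Tool frame: the origin (TCP) lies midway between the tips of the shut fingers; the grasp point (between the pads) lies 19 mm behind it; z points along the fingers, y is the direction in which the jaws open and shut (so a half turn about z gives the same grasp; the last joint's range is limited). The gripper opens to 85 mm and grips with 20 to 120 N. Pads are 22 mm wide; open, the fingers measure 114 mm over their backs; the gripper's body (76 mm by 85 mm) begins 54 mm behind the grasp point. The pads swing forward as they close: fully open they stand 13 mm farther back than shut.
Start: joints at [-1.417, 0.521, -0.036, 1.599, 0.021, 1.021, -0.113], TCP at [0.139, 0.609, 0.231] pointing down, gripper open.
Joint ranges: [-2.91, 2.91], [-0.3, 2.13], [-1.5, 1.42], [0.17, 2.43], [-1.26, 4.41], [0.16, 1.93], [-2.52, 2.52]. Speed limits (rad/s): [1.89, 1.89, 2.39, 2.39, 3.01, 3.01, 3.01].

INTERFACE

Orientations are given as [roll, pitch, yaw] about the fixed x, y, z axes, in that order (R = Rz(yaw) Ry(pitch) Rx(roll)).
In Python, from workcell import bot gives the robot as it stands.
- The arm moves only by the tool servo_tool, never from a script. Its argument "plan" is a list of rows, each a list of 5 numbers: the shift along the world's x, y, z in mm, then the turn about the world's z in rad, then the gripper's target within -1 to 1 (shut at 1, half-way at 0, fully open at -1). In form: [[tx, ty, tz, yaw, jaw], ...]. A call has exactly 10 rows; each row is the pose to reach, as a shift and turn from the pose commanded when the call began; what a row does not reach only later rows make up. A row lasts 1/12 s, in which the tool goes at most 41.7 mm and 7.16 degrees, less where a joint would pass 70% of its speed; a pose out of reach is approached as far as the arm can. A call with a gripper value outside its range is refused whole. The fingers move at their own pace and stop on an object; "squeeze" is the grip in N (left out, the last holds). Time passes only in rows, so rows that repeat a pose let the fingers close, or fill a call up. It gives the time, the measured TCP pose, the force and the opening at its end, in the units of the state.
- bot.observe(): the state, without advancing time (a new reading comes with each control period).
- bot.grab_frame(name): name is "scene" or "top" or "wrist"; returns the picture (400x640x3 uint8, blue, green, red); there is no depth.
- bot.calibration(name): a dict with "fx", "fy", "cx", "cy" (pixels), "T" (4x4, takes a point from camera to world coordinates). Camera axes: x right, y down, z forward; pixel columns grow to the right and rows downward; lengths in m; the calibration is good to about 2 mm. A picture is of the moment at which its call begins: read the wrist's pose just before it. calibration takes no time and is no camera call; for the wrist camera it gives the pose at the moment of the call.
- bot.job_done(): hands the job in, once; it reports no verdict.
The state is a dict: "clock": time; "qpos": joint angles; "qd": joint speeds; "joint_efforts": joint torques, N m; "position": TCP position; "tool_rot": TCP orientation; "force": force on the tool from outside, world axes, zero at the start; "moment": the same for the moment, N m; "grip_width": finger opening in m.
Only numpy, scipy, OpenCV 4.12 (cv2) and the standard library are available. Lean on these libraries where they do the work, as an engineer would, in place of code of your own. Each camera call takes 0.05 s, during which the arm holds its last target.

## Working session

There is one attempt and no reset: what is moved stays moved. The work goes in short steps, Python scripts to look and compute and a tool call to move; the robot and the scene stay as the last step left them, time stands still between calls to the robot, and variables do not carry over. Pictures are saved under pics/ and viewed, and the job is handed in when it is done.

Besides the shell and the picture viewer there is one more tool, called after "Call:" by a JSON object that holds its "method" and its "body". servo_tool: Moves the arm, as the interface text tells. Its arguments: {"type":"object","properties":{"plan":{"type":"array","items":{"type":"array","items":{"type":"number"}}},"squeeze":{"type":"number"}},"required":["plan"]}

```bash
mkdir -p pics; ls; python3 - <<'E'
from workcell import bot
import cv2,json
s=bot.observe(); print(s)
for n in ["scene","top","wrist"]:
    c=bot.calibration(n); print(n,c)
    cv2.imwrite(f"pics/{n}0.png",bot.grab_frame(n))
E
```

```text
pics
{'clock': 0.0, 'qpos': array([-1.41718069,  0.52202156, -0.03635234,  1.60001141,  0.02121316,
        1.02107795, -0.11278753]), 'qd': array([-0.00025835, -0.00011466, -0.00116974, -0.00131049,  0.00113541,
        0.00114509, -0.00037324]), 'joint_efforts': array([-1.74786965e-04, -9.27115345e+01,  1.98000044e+00, -3.69935346e+01,
        1.78389513e-02,  8.16580374e-03, -2.78178965e-05]), 'position': array([0.13867037, 0.60907744, 0.23071953]), 'tool_rot': array([-3.14046262e+00,  7.91256330e-05,  2.91780813e+00]), 'force': array([ 0.72708583, -0.12930068,  0.58040479]), 'moment': array([-0.01844561,  0.02794639, -0.03531709]), 'grip_width': 0.08538366467675318}
scene {'fx': 370.4995350400957, 'fy': 370.4995350400957, 'cx': 326.4137443975389, 'cy': 199.25198075732075, 'T': array([[ 0.68633957, -0.31836921,  0.65389528, -0.04490207],
       [-0.72712425, -0.28170211,  0.62604652, -0.62793489],
       [-0.01511026, -0.90514362, -0.42483728,  0.53698424],
       [ 0.        ,  0.        ,  0.        ,  1.        ]])}
top {'fx': 421.40171789765805, 'fy': 421.40171789765805, 'cx': 314.74597331032476, 'cy': 206.9125074460509, 'T': array([[ 0.00407747, -0.996604  ,  0.08224252,  0.50125447],
       [-0.99998665, -0.00432458, -0.00282671,  0.0077022 ],
       [ 0.00317278, -0.0822299 , -0.99660834,  1.3118866 ],
       [ 0.        ,  0.        ,  0.        ,  1.        ]])}
wrist {'fx': 319.3400944396721, 'fy': 319.3400944396721, 'cx': 320.4825991257608, 'cy': 205.25055215941504, 'T': array([[ 2.22365984e-01,  9.24786657e-01,  3.08744243e-01,
         6.00892686e-02],
       [ 9.74963117e-01, -2.11096531e-01, -6.98940242e-02,
         6.27890180e-01],
       [ 5.37777612e-04,  3.16556303e-01, -9.48573570e-01,
         3.73494569e-01],
       [ 0.00000000e+00,  0.00000000e+00,  0.00000000e+00,
         1.00000000e+00]])}
```

View pics/scene0.png

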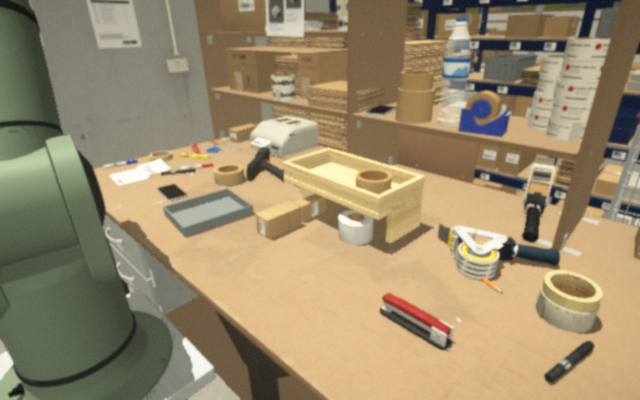

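View pics/top0.png

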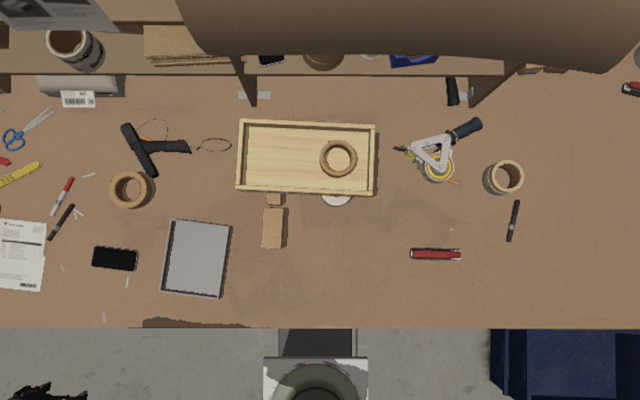

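View pics/wrist0.png

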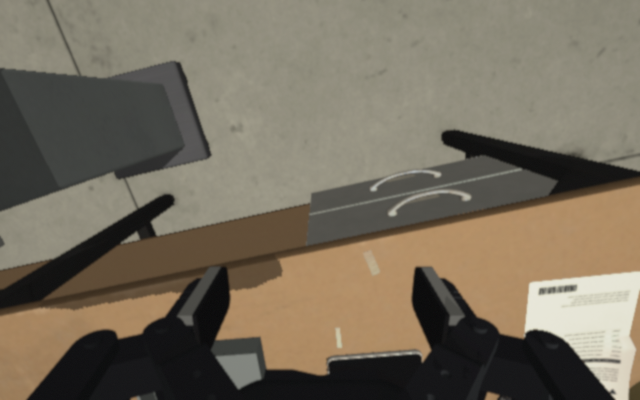

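```bash
cat > h.py <<'E'
import numpy as np
def ray(c,u,v):
    d=np.array([(u-c['cx'])/c['fx'],(v-c['cy'])/c['fy'],1.]); T=c['T']
    return T[:3,3],T[:3,:3]@d
def onz(c,u,v,z):
    o,d=ray(c,u,v); return o+d*(z-o[2])/d[2]
def tri(*cuv):
    A=np.zeros((3,3));b=np.zeros(3)
    for c,u,v in cuv:
        o,d=ray(c,u,v); d=d/np.linalg.norm(d);P=np.eye(3)-np.outer(d,d);A+=P;b+=P@o
    p=np.linalg.solve(A,b)
    res=[]
    for c,u,v in cuv:
        o,d=ray(c,u,v); d=d/np.linalg.norm(d);w=p-o;res.append(np.linalg.norm(w-d*(w@d)))
    return p,max(res)
def proj(c,p):
    q=np.linalg.inv(c['T'])@np.append(p,1); return c['fx']*q[0]/q[2]+c['cx'],c['fy']*q[1]/q[2]+c['cy']
E
python3 - <<'E'
import cv2
t=cv2.imread('pics/top0.png'); s=cv2.imread('pics/scene0.png')
cv2.imwrite('pics/topc.png',cv2.resize(t[110:310,150:390],None,fx=3.3,fy=3.0,interpolation=cv2.INTER_CUBIC)[:, :800])
cv2.imwrite('pics/topd.png',cv2.resize(t[180:260,230:330],None,fx=8,fy=7.5,interpolation=cv2.INTER_CUBIC))
cv2.imwrite('pics/scenec.png',cv2.resize(s[140:250,150:350],None,fx=4,fy=4,interpolation=cv2.INTER_CUBIC))
E
```

```text
(no output)
```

View pics/topd.png

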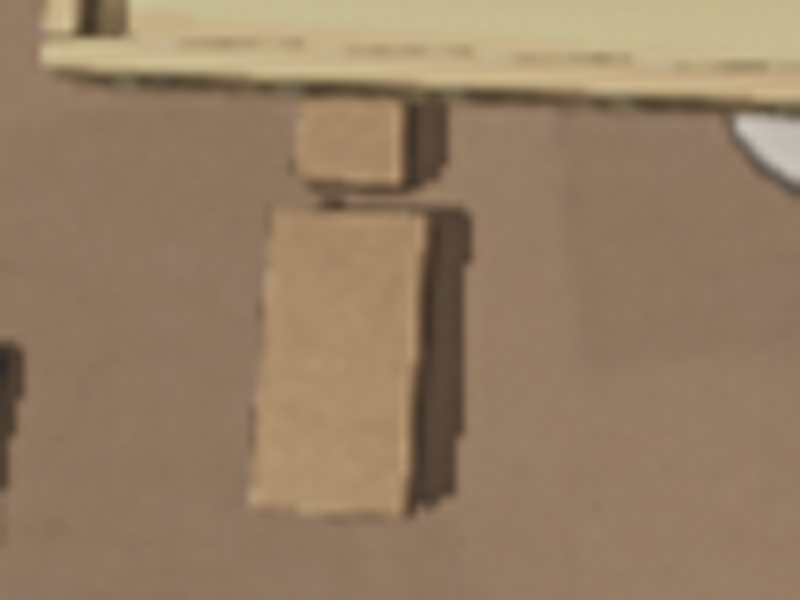

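View pics/scenec.png

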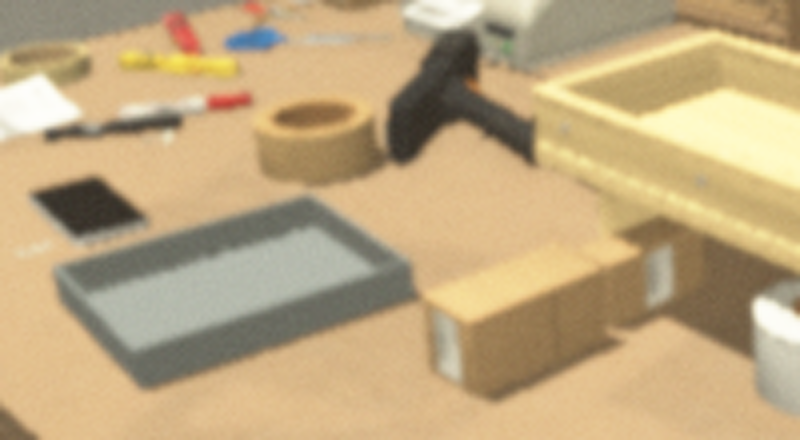

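View pics/topc.png

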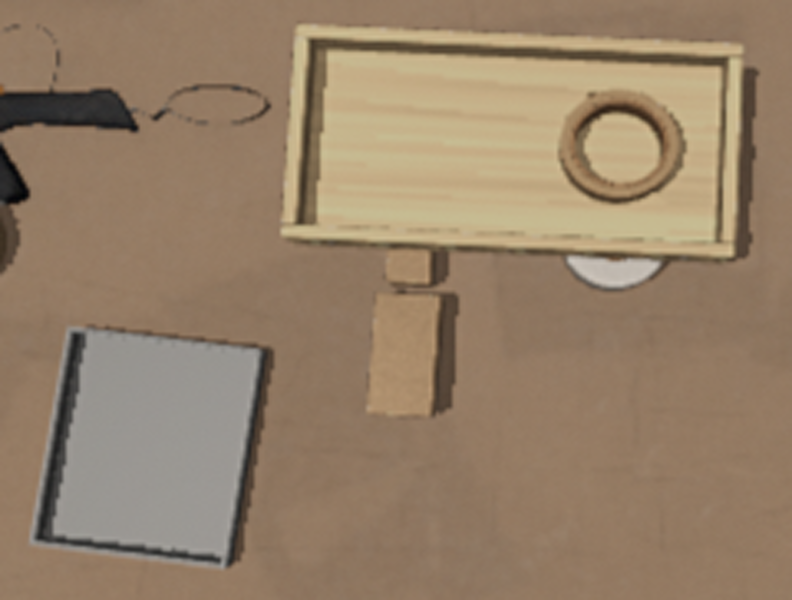

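```bash
python3 - <<'E'
from workcell import bot
from h import *
t=bot.calibration('top'); s=bot.calibration('scene')
D=lambda x,y:(230+x/8,180+y/7.5)
C=lambda x,y:(150+x/3.3,110+y/3.0)
S=lambda x,y:(150+x/4,140+y/4)
r=lambda a:np.round(a,4)
print('tri wide nearL',tri((t,*D(248,505)),(s,*S(427,297))))
print('tri wide nearR',tri((t,*D(410,517)),(s,*S(470,320))))
print('tri slim nearR top',tri((t,*D(405,188)),(s,*S(640,253))))
W=[onz(t,*D(*p),.062) for p in [(272,208),(430,208),(410,517),(248,505)]]
for w in W: print('W',r(w))
print('c',r(np.mean(W,0)))
print([np.linalg.norm(W[i]-W[(i+1)%4]) for i in range(4)])
for p in [(298,185),(405,188),(405,98),(300,97)]: print('slim',r(onz(t,*D(*p),.055)))
for p in [(70,328),(268,346),(228,565),(33,542)]: print('tray',r(onz(t,*C(*p),.032)))
for p in [(295,25),(743,45),(737,255),(282,237)]: print('stand',r(onz(t,*C(*p),.158)))
print('tri tray', tri((t,*C(33,542)),(s,*S(150,350))) )
print('tri tray', tri((t,*C(228,565)),(s,*S(412,268))) )
print('tri standfront L',tri((t,*C(282,237)),(s,*S(535,88))))
print('labelroll',onz(t,335,206,.06))
E
```

```text
tri wide nearL (array([0.48723892, 0.16033857, 0.05766535]), np.float64(0.004123435143715597))
tri wide nearR (array([0.48138553, 0.1010016 , 0.06293913]), np.float64(0.0023139195868411497))
tri slim nearR top (array([0.6198744 , 0.09565137, 0.06420606]), np.float64(0.01450910321195839))
W [0.6013 0.1551 0.062 ]
W [0.6015 0.0964 0.062 ]
W [0.4795 0.1025 0.062 ]
W [0.484  0.1623 0.062 ]
c [0.5416 0.1291 0.062 ]
[np.float64(0.05873286613711378), np.float64(0.12216060443068652), np.float64(0.059969759761475186), np.float64(0.11751390429839716)]
slim [0.6111 0.1463 0.055 ]
slim [0.6101 0.1063 0.055 ]
slim [0.6462 0.1067 0.055 ]
slim [0.6464 0.146  0.055 ]
tray [0.5671 0.4398 0.032 ]
tray [0.5497 0.2573 0.032 ]
tray [0.3312 0.2891 0.032 ]
tray [0.3532 0.4665 0.032 ]
stand [0.8439 0.216  0.158 ]
stand [ 0.8268 -0.1634  0.158 ]
stand [ 0.6301 -0.1569  0.158 ]
stand [0.6451 0.2231 0.158 ]
tri tray (array([ 0.37886685,  0.47170439, -0.05200381]), np.float64(0.04154171486100692))
tri tray (array([0.4109866 , 0.21065704, 0.10771337]), np.float64(0.09053132660448548))
tri standfront L (array([0.64817954, 0.22099908, 0.1562168 ]), np.float64(0.00380115842254612))
labelroll [ 0.60755544 -0.05623198  0.06      ]
```

Call:
{"method": "servo_tool", "body": {"plan": [[12, -15, 0, 0.01, -1], [36, -45, 0, 0.03, -1], [60, -75, 0, 0.05, -1], [84, -104, 0, 0.07, -1], [108, -134, 0, 0.09, -1], [132, -164, 0, 0.11, -1], [156, -194, 0, 0.13, -1], [180, -223, 0, 0.15, -1], [204, -253, 0, 0.17, -1], [228, -282, 0, 0.17, -1]], "squeeze": 40}}

```text
clock: 0.98
position: [0.3675, 0.3256, 0.2313]
tool_rot: [-3.142, -0.0, 3.089]
force: [0.4, 1.2, -0.2]
grip_width: 0.0854
```

Call:
{"method": "servo_tool", "body": {"plan": [[22, -28, 0, 0, -1], [44, -56, 0, 0, -1], [66, -84, 0, 0, -1], [88, -112, 0, 0, -1], [108, -136, 0, 0, -1], [124, -158, 0, 0, -1], [138, -176, 0, 0, -1], [148, -190, 0, 0, -1], [153, -197, 0, 0, -1], [153, -197, 0, 0, -1]]}}

```text
clock: 1.82
position: [0.5203, 0.1289, 0.2311]
tool_rot: [-3.141, -0.0, 3.085]
force: [0.2, -0.3, -0.2]
grip_width: 0.0849
```

```bash
python3 - <<'E'
from workcell import bot
import cv2
s=bot.observe(); print(s['clock'],s['position'],s['tool_rot'],s['qpos'].round(2),s['force'])
c=bot.calibration('wrist'); im=bot.grab_frame('wrist'); import pickle; pickle.dump(c,open('w1.pkl','wb'))
cv2.imwrite('pics/w1.png',im)
E
```

```text
1.8167 [0.52032502 0.12893635 0.2310879 ] [-3.14098700e+00 -5.91403056e-05  3.08542831e+00] [-0.43  0.38  0.1   1.84 -0.05  0.92  1.21] [ 0.2272697  -0.28664648 -0.16109279]
```

View pics/w1.png

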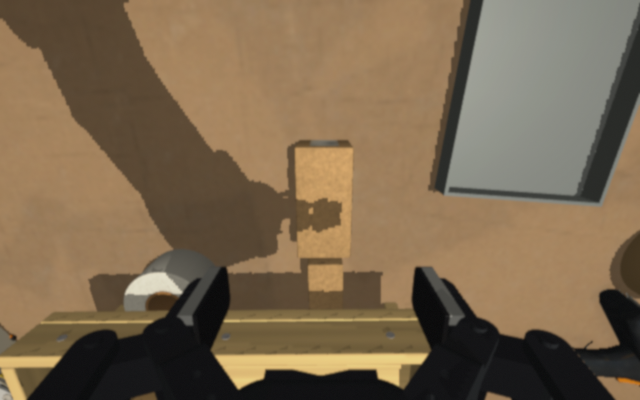

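```bash
python3 - <<'E'
import cv2
t=cv2.imread('pics/w1.png')
cv2.imwrite('pics/w1c.png',cv2.resize(t[130:330,260:400],None,fx=4,fy=3,interpolation=cv2.INTER_CUBIC))
E
```

```text
(no output)
```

View pics/w1c.png

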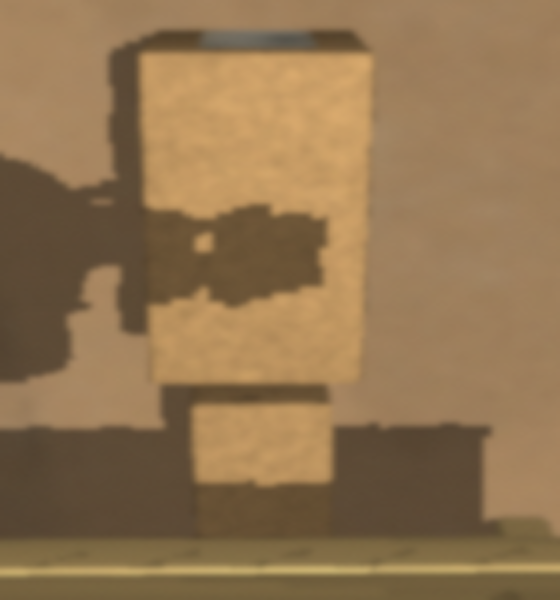

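```bash
python3 - <<'E'
from workcell import bot
from h import *; import pickle
w=pickle.load(open('w1.pkl','rb')); t=bot.calibration('top')
P=lambda x,y:(260+x/4,130+y/3)
D=lambda x,y:(230+x/8,180+y/7.5)
a=[(139,52),(373,52),(360,382),(152,382)]
b=[(410,517),(248,505),(272,208),(430,208)]
W=[onz(w,*P(*p),.062) for p in a]
for p,q,z in zip(a,b,W): print(z.round(4),[np.round(k,4) for k in tri((w,*P(*p)),(t,*D(*q)))])
print(np.mean(W,0))
for p,q in [((191,404),(405,188)),((331,404),(298,185))]: print('slim',onz(w,*P(*p),.055),tri((w,*P(*p)),(t,*D(*q))))
for x in (10,300): print('lip bottom edge',onz(w,*P(x,538),.095),'top',onz(w,*P(x,570),.158))
E
```

```text
[0.4832 0.107  0.062 ] [array([0.4815, 0.1047, 0.0589]), np.float64(0.0029)]
[0.4864 0.1636 0.062 ] [array([0.4843, 0.1616, 0.0748]), np.float64(0.0009)]
[0.6053 0.1572 0.062 ] [array([0.6008, 0.1554, 0.0701]), np.float64(0.0013)]
[0.6021 0.1007 0.062 ] [array([0.6026, 0.0985, 0.0593]), np.float64(0.0021)]
[0.54423972 0.13214008 0.062     ]
slim [0.61547854 0.11016817 0.055     ] (array([0.61027292, 0.10823578, 0.06265924]), np.float64(0.002677118356942453))
slim [0.61772125 0.14938271 0.055     ] (array([0.61027016, 0.14685769, 0.06766675]), np.float64(0.0019389607608366122))
lip bottom edge [0.64249926 0.06293997 0.095     ] top [0.60686689 0.07786398 0.158     ]
lip bottom edge [0.64678699 0.13768653 0.095     ] top [0.61023038 0.13645353 0.158     ]
```

Call:
{"method": "servo_tool", "body": {"plan": [[5, 1, -20, 0, -1], [10, 2, -50, 0, -1], [15, 2, -85, 0, -1], [15, 2, -120, 0, -1], [15, 2, -150, 0, -1], [15, 2, -175, 0, -1], [15, 2, -193, 0, -1], [15, 2, -205, 0, -1], [15, 2, -211, 0, -1], [15, 2, -211, 0, -1]]}}

```text
clock: 2.7
position: [0.534, 0.1331, 0.0197]
tool_rot: [-3.141, -0.001, 3.089]
force: [-0.7, -1.0, -0.0]
grip_width: 0.0852
```

Call:
{"method": "servo_tool", "body": {"plan": [[0, 0, 0, 0, 1], [0, 0, 0, 0, 1], [0, 0, 0, 0, 1], [0, 0, 0, 0, 1], [0, 0, 0, 0, 1], [0, 0, 0, 0, 1], [0, 0, 0, 0, 1], [0, 0, 0, 0, 1], [0, 0, 0, 0, 1], [0, 0, 0, 0, 1]]}}

```text
clock: 3.53
position: [0.5354, 0.1328, 0.0215]
tool_rot: [3.141, 0.002, 3.088]
force: [-2.1, 0.5, 6.5]
grip_width: 0.0578
```

Call:
{"method": "servo_tool", "body": {"plan": [[0, 0, 15, 0, 1], [-3, 0, 40, 0, 1], [-8, -10, 55, 0, 1], [-14, -30, 55, 0, 1], [-20, -58, 55, 0, 1], [-26, -88, 55, 0, 1], [-30, -118, 55, 0, 1], [-30, -145, 55, 0, 1], [-30, -168, 55, 0, 1], [-30, -184, 55, 0, 1]]}}

```text
clock: 4.37
position: [0.5048, -0.0541, 0.0762]
tool_rot: [-3.141, 0.001, 3.086]
force: [-0.1, 0.0, -1.5]
grip_width: 0.0581
```

Call:
{"method": "servo_tool", "body": {"plan": [[0, -4, 0, 0, 1], [0, -4, -10, 0, 1], [0, -4, -25, 0, 1], [0, -4, -38, 0, 1], [0, -4, -47, 0, 1], [0, -4, -51, 0, 1], [0, -4, -53, 0, 1], [0, -4, -54, 0, 1], [0, -4, -54, 0, 1], [0, -4, -54, 0, 1]]}}

```text
clock: 5.2
position: [0.5051, -0.0553, 0.0217]
tool_rot: [3.141, 0.001, 3.088]
force: [0.3, 0.3, -1.4]
grip_width: 0.0575
```

Call:
{"method": "servo_tool", "body": {"plan": [[0, 0, -1, 0, 1], [0, 0, -1.5, 0, 1], [0, 0, -1.5, 0, 0.2], [0, 0, -1.5, 0, -0.3], [0, 0, -1.5, 0, -1], [0, 0, -1.5, 0, -1], [0, 0, -1.5, 0, -1], [0, 0, -1.5, 0, -1], [0, 0, 5, 0, -1], [0, 0, 25, 0, -1]]}}

```text
clock: 6.03
position: [0.5035, -0.0555, 0.045]
tool_rot: [-3.141, -0.004, 3.088]
force: [-1.4, 0.6, -0.6]
grip_width: 0.0857
```

Call:
{"method": "servo_tool", "body": {"plan": [[0, 0, 35, 0, -1], [0, 0, 70, 0, -1], [0, 0, 105, 0, -1], [-10, 30, 140, 0, -1], [-20, 60, 170, 0, -1], [-25, 90, 185, 0, -1], [-25, 120, 185, 0, -1], [-25, 145, 185, 0, -1], [-25, 165, 185, 0, -1], [-25, 182, 185, 0, -1]]}}

```text
clock: 6.87
position: [0.4794, 0.1282, 0.2319]
tool_rot: [3.141, 0.0, 3.089]
force: [0.1, 0.4, 0.2]
grip_width: 0.0853
```

```bash
python3 - <<'E'
from workcell import bot
import cv2,pickle
s=bot.observe(); print(s['clock'],s['position'],s['tool_rot'],s['force'])
c=bot.calibration('wrist'); im=bot.grab_frame('wrist'); pickle.dump(c,open('w2.pkl','wb'))
cv2.imwrite('pics/w2.png',im)
t=bot.grab_frame('top');cv2.imwrite('pics/top2.png',t)
E
```

```text
6.8667 [0.47936128 0.12816866 0.2319224 ] [3.14118247e+00 4.55949753e-04 3.08909406e+00] [0.09041836 0.35199517 0.24632616]
```

View pics/w2.png

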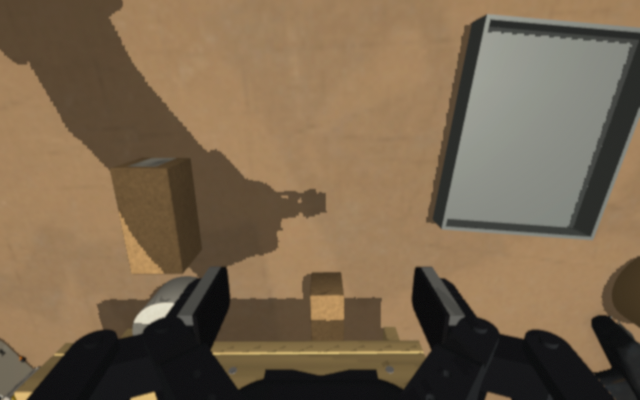

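View pics/top2.png

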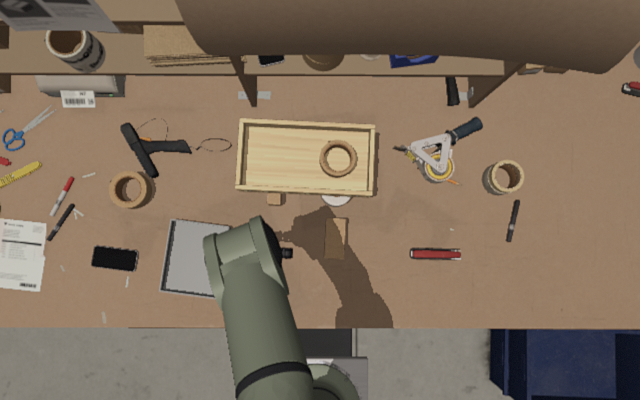

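```bash
python3 - <<'E'
import cv2
t=cv2.imread('pics/w2.png')
cv2.imwrite('pics/w2c.png',cv2.resize(t[260:360,270:400],None,fx=6,fy=6,interpolation=cv2.INTER_CUBIC))
E
```

```text
(no output)
```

View pics/w2c.png

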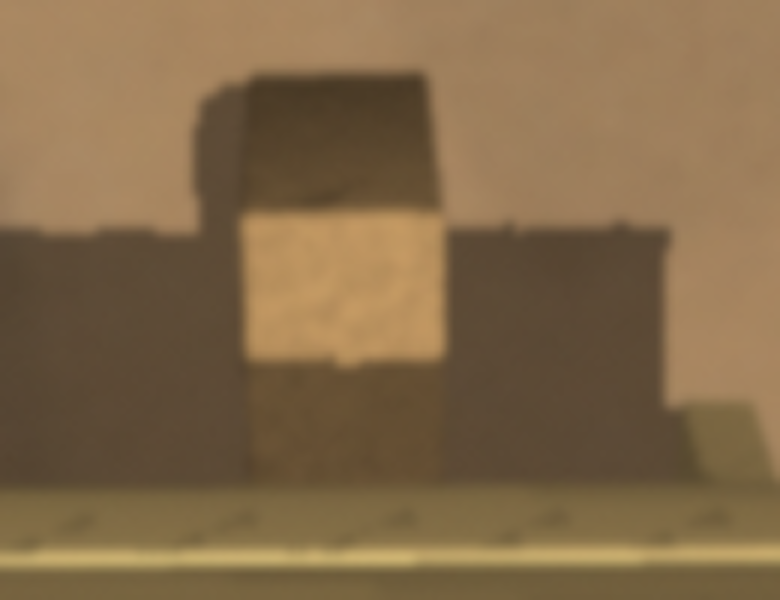

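```bash
python3 - <<'E'
from workcell import bot
from h import *; import pickle
w=pickle.load(open('w2.pkl','rb')); w1=pickle.load(open('w1.pkl','rb'))
P=lambda x,y:(270+x/6,260+y/6)
P1=lambda x,y:(260+x/4,130+y/3)
r=lambda a:np.round(a,4)
for x in (20,345,600):
  print('edge bot',r(onz(w,*P(x,487),.095)),'top',r(onz(w,*P(x,546),.158)))
for p in [(241,212),(442,212)]: print('slim top near',r(onz(w,*P(*p),.055)))
for p in [(247,74),(427,74)]: print('slim bottom near',r(onz(w,*P(*p),.0)))
for p in [(250,480),(441,480)]: print('slim top far',r(onz(w,*P(*p),.055)))
print(tri((w,*P(241,212)),(w1,*P1(191,404))),tri((w,*P(442,212)),(w1,*P1(331,404))))
E
```

```text
edge bot [0.6434 0.0697 0.095 ] top [0.5985 0.0829 0.158 ]
edge bot [0.6466 0.1279 0.095 ] top [0.601  0.1286 0.158 ]
edge bot [0.6491 0.1736 0.095 ] top [0.6029 0.1644 0.158 ]
slim top near [0.6154 0.11   0.055 ]
slim top near [0.6175 0.149  0.055 ]
slim bottom near [0.6172 0.1097 0.    ]
slim bottom near [0.6194 0.1495 0.    ]
slim top far [0.6793 0.1078 0.055 ]
slim top far [0.6814 0.1469 0.055 ]
(array([0.61583898, 0.11005981, 0.05435417]), np.float64(5.9661473497453164e-05)) (array([0.61858189, 0.1492798 , 0.05345735]), np.float64(0.00017651754143411058))
```

Call:
{"method": "servo_tool", "body": {"plan": [[20, 0, -20, 0, -1], [45, 0, -45, 0, -1], [70, 1, -75, 0, -1], [90, 1, -110, 0, -1], [100, 1, -145, 0, -1], [106, 1, -175, 0, -1], [110, 1, -197, 0, -1], [113, 1, -211, 0, -1], [116, 1, -217, 0, -1], [116, 1, -217, 0, -1]]}}

```text
clock: 7.8
position: [0.5956, 0.1266, 0.0134]
tool_rot: [-3.141, -0.001, 3.087]
force: [-0.9, 1.3, -0.3]
grip_width: 0.0853
```

Call:
{"method": "servo_tool", "body": {"plan": [[1, 0, 0, 0, -1], [2, 0, 0, 0, -1], [3, 0, 0, 0, -1], [4, 0, 0, 0, -1], [5, 0, 0, 0, -1], [6, 0, 0, 0, -1], [7, 0, 0, 0, -1], [7, 0, 0, 0, -1], [7, 0, 0, 0, -1], [7, 0, 0, 0, -1]]}}

```text
clock: 8.63
position: [0.6027, 0.1274, 0.0142]
tool_rot: [-3.141, -0.0, 3.088]
force: [0.4, -0.1, -0.2]
grip_width: 0.0856
```

Call:
{"method": "servo_tool", "body": {"plan": [[0.5, 0, 0, 0, -1], [1, 0, 0, 0, -1], [1.5, 0, 0, 0, -1], [2, 0, 0, 0, -1], [2.5, 0, 0, 0, -1], [3, 0, 0, 0, -1], [3, 0, 0, 0, -1], [3, 0, 0, 0, -1], [3, 0, 0, 0, -1], [3, 0, 0, 0, -1]]}}

```text
clock: 9.47
position: [0.6057, 0.1274, 0.0143]
tool_rot: [-3.142, 0.0, 3.088]
force: [0.5, 0.3, 0.6]
grip_width: 0.0855
```

```bash
python3 - <<'E'
from workcell import bot
import cv2,pickle
s=bot.observe(); print(s['clock'],s['position'],s['tool_rot'],s['force'])
c=bot.calibration('wrist'); im=bot.grab_frame('wrist'); pickle.dump(c,open('w3.pkl','wb'))
cv2.imwrite('pics/w3.png',im)
E
```

```text
9.4667 [0.60571243 0.12740389 0.01430465] [-3.14155396e+00  3.82445730e-06  3.08779944e+00] [0.47728984 0.25831354 0.57644115]
```

View pics/w3.png

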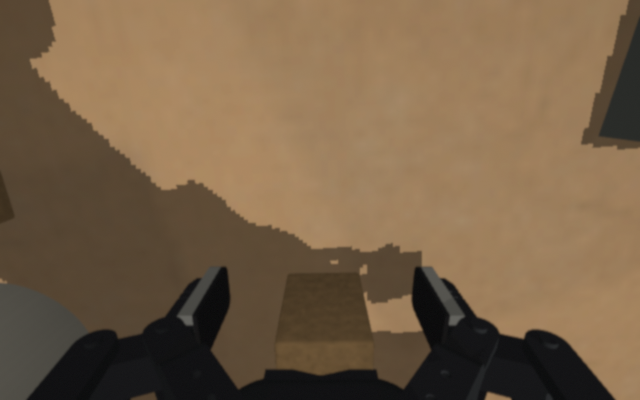

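```bash
python3 - <<'E'
from h import *; import pickle
w=pickle.load(open('w3.pkl','rb'))
for p in [(278,342),(372,342)]: print('slim top near',onz(w,*p,.055).round(4))
for p in [(288,274),(358,274)]: print('slim bot near',onz(w,*p,.0).round(4))
E
```

```text
slim top near [0.6148 0.1109 0.055 ]
slim top near [0.6169 0.1478 0.055 ]
slim bot near [0.617  0.1094 0.    ]
slim bot near [0.6191 0.1485 0.    ]
```

Call:
{"method": "servo_tool", "body": {"plan": [[0.5, 0, 0, 0, -1], [1, 0, 0, 0, -1], [1.5, 0, 0, 0, -1], [2, 0, 0, 0, -1], [2.5, 0, 0, 0, -1], [2.5, 0, 0, 0, -1], [2.5, 0, 0, 0, -1], [2.5, 0, 0, 0, -1], [2.5, 0, 0, 0, -1], [2.5, 0, 0, 0, -1]]}}

```text
clock: 10.35
position: [0.6056, 0.1274, 0.0139]
tool_rot: [-3.141, -0.005, 3.088]
force: [-21.6, -0.8, 8.9]
grip_width: 0.0855
```

Call:
{"method": "servo_tool", "body": {"plan": [[-1.5, 1, 0, 0, -1], [-1.5, 1.5, 0, 0, 0], [-1.5, 1.5, 0, 0, 1], [-1.5, 1.5, 0, 0, 1], [-1.5, 1.5, 0, 0, 1], [-1.5, 1.5, 0, 0, 1], [-1.5, 1.5, 0, 0, 1], [-1.5, 1.5, 0, 0, 1], [-1.5, 1.5, 0, 0, 1], [-1.5, 1.5, 0, 0, 1]], "squeeze": 50}}

```text
clock: 11.18
position: [0.6061, 0.129, 0.0144]
tool_rot: [-3.141, -0.001, 3.088]
force: [-9.2, -0.1, 6.4]
grip_width: 0.0381
```

Call:
{"method": "servo_tool", "body": {"plan": [[-3, 0, 0, 0, 1], [-6, 0, 0, 0, 1], [-10, 0, 0, 0, 1], [-15, 0, 0, 0, 1], [-20, 0, 0, 0, 1], [-25, 0, 0, 0, 1], [-30, 0, 0, 0, 1], [-35, 0, 0, 0, 1], [-35, 0, 0, 0, 1], [-35, 0, 0, 0, 1]]}}

```text
clock: 12.02
position: [0.5709, 0.129, 0.0144]
tool_rot: [-3.141, -0.001, 3.088]
force: [-5.2, -0.2, 10.2]
grip_width: 0.0384
```

```bash
python3 - <<'E'
from workcell import bot
import cv2,pickle
s=bot.observe(); print(s['clock'],s['position'],s['tool_rot'],s['force'],s['grip_width'])
c=bot.calibration('wrist'); im=bot.grab_frame('wrist'); pickle.dump(c,open('w4.pkl','wb'))
cv2.imwrite('pics/w4.png',im)
E
```

```text
12.0167 [0.57085198 0.12895031 0.01436639] [-3.14127235e+00 -1.41614772e-03  3.08797033e+00] [-5.18623579 -0.19839174 10.1581508 ] 0.038352061778073175
```

View pics/w4.png

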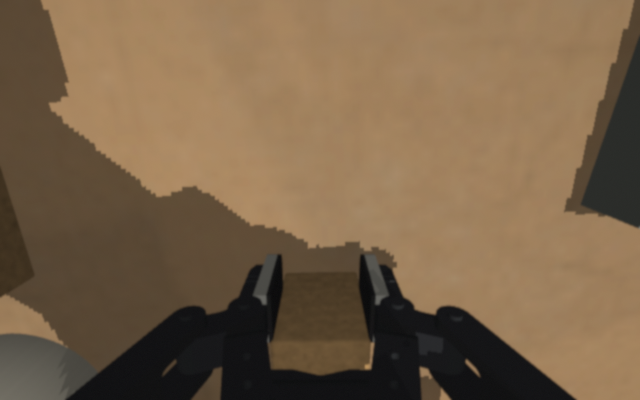

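Call:
{"method": "servo_tool", "body": {"plan": [[-4, 0, 0, 0, 1], [-9, 0, 0, 0, 1], [-15, 0, 0, 0, 1], [-21, 0, 0, 0, 1], [-27, 0, 0, 0, 1], [-33, 0, 0, 0, 1], [-39, 0, 0, 0, 1], [-45, 0, 0, 0, 1], [-50, 0, 0, 0, 1], [-50, 0, 0, 0, 1]]}}

```text
clock: 12.9
position: [0.5207, 0.1289, 0.0144]
tool_rot: [-3.141, -0.001, 3.088]
force: [0.2, -0.8, 8.7]
grip_width: 0.0383
```

Call:
{"method": "servo_tool", "body": {"plan": [[0, 0, 0, 0, 0.3], [0, 0, 0, 0, -1], [0, 0, 0, 0, -1], [0, 0, 0, 0, -1], [0, 0, 0, 0, -1], [0, 0, 0, 0, -1], [0, 0, 15, 0, -1], [0, 0, 45, 0, -1], [0, 0, 80, 0, -1], [0, 0, 110, 0, -1]]}}

```text
clock: 13.73
position: [0.5215, 0.1287, 0.1258]
tool_rot: [-3.141, -0.0, 3.088]
force: [0.4, -0.1, 0.4]
grip_width: 0.0856
```

Call:
{"method": "servo_tool", "body": {"plan": [[-5, 0, 30, 0, -1], [-10, 0, 60, 0, -1], [-20, 0, 85, 0, -1], [-30, 0, 100, 0, -1], [-35, 0, 105, 0, -1], [-35, 0, 105, 0, -1], [-35, 0, 105, 0, -1], [-35, 0, 105, 0, -1], [-35, 0, 105, 0, -1], [-35, 0, 105, 0, -1]]}}

```text
clock: 14.57
position: [0.4867, 0.1287, 0.2284]
tool_rot: [-3.141, -0.001, 3.088]
force: [0.6, 0.0, -0.5]
grip_width: 0.0854
```

```bash
python3 - <<'E'
from workcell import bot
import cv2,pickle
s=bot.observe(); print(s['clock'],s['position'],s['tool_rot'],s['force'],s['grip_width'])
c=bot.calibration('wrist'); im=bot.grab_frame('wrist'); pickle.dump(c,open('w5.pkl','wb'))
cv2.imwrite('pics/w5.png',im)
E
```

```text
14.5667 [0.48673135 0.12874089 0.22839936] [-3.14093833e+00 -1.25723330e-03  3.08750350e+00] [ 0.64261894  0.04751487 -0.49203746] 0.08543231123249959
```

View pics/w5.png

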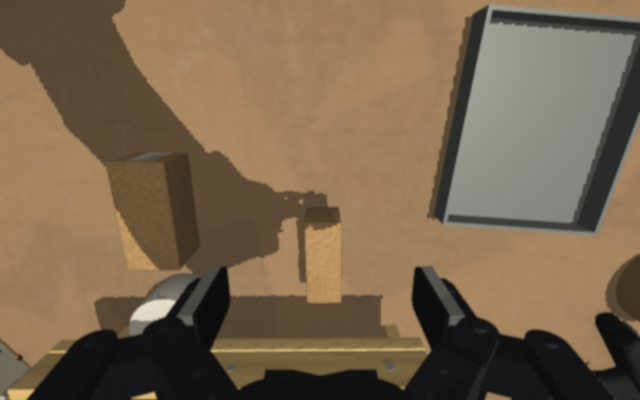

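```bash
python3 - <<'E'
import cv2
t=cv2.imread('pics/w5.png')
cv2.imwrite('pics/w5c.png',cv2.resize(t[195:315,280:380],None,fx=5,fy=5,interpolation=cv2.INTER_CUBIC))
cv2.imwrite('pics/w5t.png',cv2.resize(t[0:245,425:640],None,fx=2.4,fy=2.4,interpolation=cv2.INTER_CUBIC))
E
```

```text
(no output)
```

View pics/w5c.png

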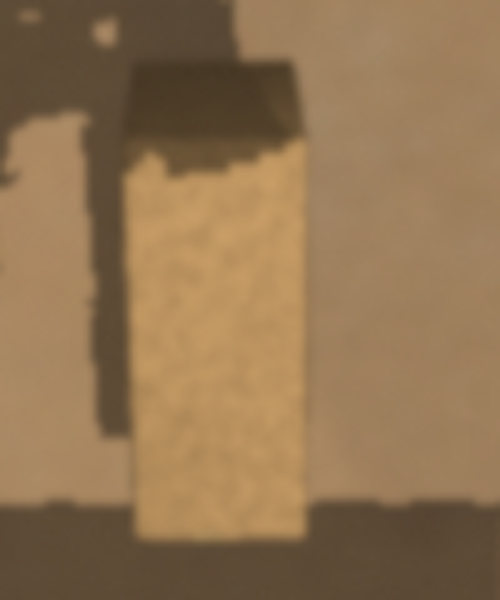

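View pics/w5t.png

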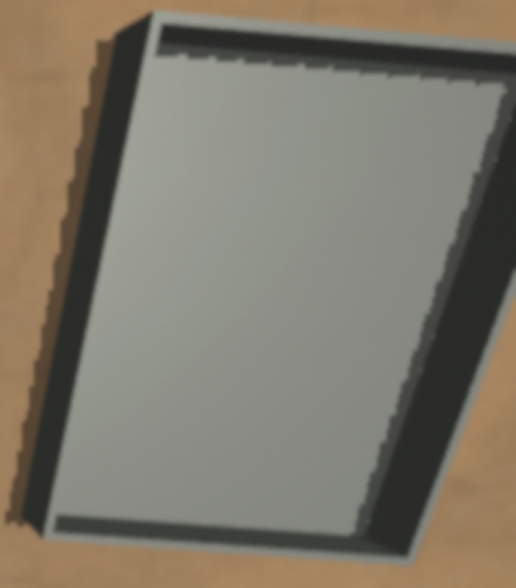

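```bash
python3 - <<'E'
from h import *; import pickle
w=pickle.load(open('w5.pkl','rb'))
P=lambda x,y:(280+x/5,195+y/5)
Q=lambda x,y:(425+x/2.4,y/2.4)
S=[onz(w,*P(*p),.055) for p in [(124,138),(306,136),(308,541),(134,541)]]
for s in S: print(s.round(4))
print('c',np.mean(S,0).round(4)); n=(S[0]+S[1])/2; f=(S[2]+S[3])/2; print(np.arctan2(*(f-n)[[1,0]]),np.linalg.norm(f-n))
for p in [(155,12),(45,536),(410,560)]: print('tray',onz(w,*Q(*p),.032).round(4))
for p in [(22,522)]: print('tray bottom corner',onz(w,*Q(*p),0).round(4))
E
```

```text
[0.5299 0.1106 0.055 ]
[0.5315 0.1493 0.055 ]
[0.6325 0.1463 0.055 ]
[0.6303 0.1059 0.055 ]
c [0.581  0.1281 0.055 ]
-0.03805368417917016 0.10075388367887549
tray [0.3323 0.295  0.032 ]
tray [0.5484 0.2672 0.032 ]
tray [0.5705 0.4434 0.032 ]
tray bottom corner [0.5533 0.2674 0.    ]
```

Call:
{"method": "servo_tool", "body": {"plan": [[20, 0, -15, 0.016, -1], [45, 0, -40, 0.016, -1], [65, -1, -72, 0.016, -1], [80, -1, -108, 0.016, -1], [87, -1, -143, 0.016, -1], [89, -1, -172, 0.016, -1], [89, -1, -193, 0.016, -1], [89, -1, -206, 0.016, -1], [89, -1, -213, 0.016, -1], [89, -1, -213, 0.016, -1]]}}

```text
clock: 15.45
position: [0.5752, 0.1278, 0.0153]
tool_rot: [-3.141, -0.001, 3.104]
force: [-0.2, -0.8, 0.1]
grip_width: 0.0851
```

Call:
{"method": "servo_tool", "body": {"plan": [[0, 0, 0, 0, 0], [0, 0, 0, 0, 1], [0, 0, 0, 0, 1], [0, 0, 0, 0, 1], [0, 0, 0, 0, 1], [0, 0, 0, 0, 1], [0, 0, 0, 0, 1], [0, 0, 0, 0, 1], [0, 0, 0, 0, 1], [0, 0, 0, 0, 1]]}}

```text
clock: 16.28
position: [0.5763, 0.1281, 0.0175]
tool_rot: [3.141, 0.002, 3.104]
force: [-1.7, -0.1, 10.1]
grip_width: 0.0397
```

Call:
{"method": "servo_tool", "body": {"plan": [[0, 0, 15, 0, 1], [0, 0, 40, 0, 1], [-8, 0, 70, 0, 1], [-22, 8, 90, -0.01, 1], [-38, 25, 95, -0.02, 1], [-54, 50, 95, -0.04, 1], [-70, 78, 95, -0.05, 1], [-86, 108, 95, -0.07, 1], [-100, 138, 95, -0.09, 1], [-112, 168, 95, -0.09, 1]]}}

```text
clock: 17.12
position: [0.4626, 0.2973, 0.1119]
tool_rot: [3.141, 0.0, 3.013]
force: [1.8, 0.6, -0.7]
grip_width: 0.0394
```

Call:
{"method": "servo_tool", "body": {"plan": [[-8, 25, 0, 0, 1], [-13, 45, 0, 0, 1], [-17, 60, 0, 0, 1], [-18, 68, 0, 0, 1], [-18, 70, -5, 0, 1], [-18, 70, -20, 0, 1], [-18, 70, -35, 0, 1], [-18, 70, -45, 0, 1], [-18, 70, -45, 0, 1], [-18, 70, -45, 0, 1]]}}

```text
clock: 17.95
position: [0.4461, 0.3649, 0.066]
tool_rot: [-3.141, -0.0, 3.013]
force: [-0.7, 0.0, -1.1]
grip_width: 0.04
```

```bash
python3 - <<'E'
from workcell import bot
import cv2,pickle
s=bot.observe(); print(s['clock'],s['position'],s['tool_rot'],s['force'],s['grip_width'])
cv2.imwrite('pics/w6.png',bot.grab_frame('wrist'));cv2.imwrite('pics/s6.png',bot.grab_frame('scene'))
E
```

```text
17.95 [0.44605971 0.36491343 0.066028  ] [-3.14057049e+00 -4.32569554e-04  3.01259878e+00] [-0.72121457  0.04236394 -1.1089093 ] 0.039966504524044474
```

View pics/w6.png

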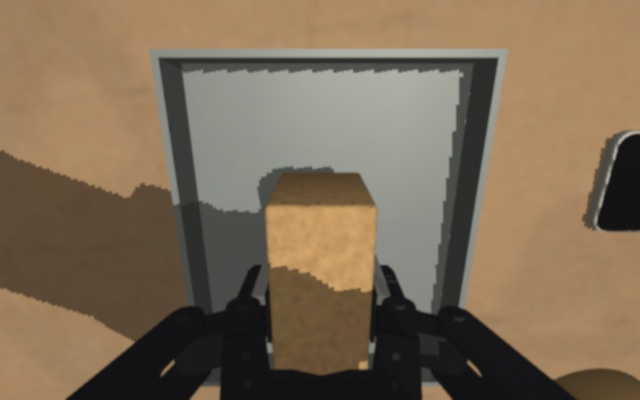

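View pics/s6.png

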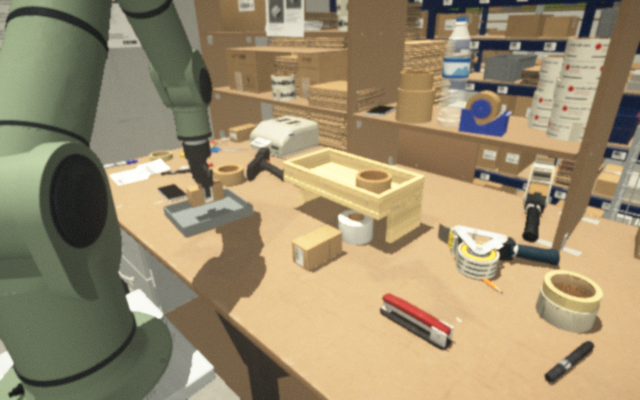

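Call:
{"method": "servo_tool", "body": {"plan": [[0, 0, -10, 0, 1], [0, 0, -22, 0, 1], [0, 0, -32, 0, 1], [0, 0, -38, 0, 1], [0, 0, -42, 0, 1], [0, 0, -43, 0, 1], [0, 0, -44, 0, 1], [0, 0, -44, 0, 1], [0, 0, -44, 0, 1], [0, 0, -44, 0, 1]]}}

```text
clock: 18.88
position: [0.4459, 0.366, 0.0226]
tool_rot: [3.141, 0.0, 3.014]
force: [0.9, 0.1, -1.9]
grip_width: 0.0394
```

Call:
{"method": "servo_tool", "body": {"plan": [[0, 0, -0.5, 0, 1], [0, 0, -1, 0, 1], [0, 0, -1.5, 0, 1], [0, 0, -1.5, 0, 1], [0, 0, -1.5, 0, 1], [0, 0, -1.5, 0, 1], [0, 0, -1.5, 0, 1], [0, 0, -1.5, 0, 1], [0, 0, -1.5, 0, 1], [0, 0, -1.5, 0, 1]]}}

```text
clock: 19.72
position: [0.4458, 0.366, 0.0215]
tool_rot: [3.141, 0.0, 3.014]
force: [-3.1, -2.6, 12.9]
grip_width: 0.0394
```

Touching the floor now (Fz +13 N). Back off slightly, open, and rise.

Call:
{"method": "servo_tool", "body": {"plan": [[0, 0, 0.5, 0, 1], [0, 0, 0.5, 0, 0.4], [0, 0, 0.5, 0, 0.1], [0, 0, 0.5, 0, -0.2], [0, 0, 0.5, 0, -0.4], [0, 0, 0.5, 0, -0.4], [0, 0, 0.5, 0, -0.4], [0, 0, 12, 0, -0.4], [0, 0, 35, 0, -0.4], [0, 0, 65, 0, -0.4]]}}

```text
clock: 20.55
position: [0.4449, 0.3651, 0.0858]
tool_rot: [-3.139, -0.002, 3.014]
force: [1.1, -0.3, 0.3]
grip_width: 0.0601
```

Call:
{"method": "servo_tool", "body": {"plan": [[0, 0, 35, 0, -0.4], [0, 0, 70, 0, -0.4], [0, 0, 100, 0, -0.4], [0, 0, 125, 0, -0.4], [0, 0, 140, 0, -0.4], [0, 0, 145, 0, -0.4], [0, 0, 145, 0, -0.4], [0, 0, 145, 0, -0.4], [0, 0, 145, 0, -0.4], [0, 0, 145, 0, -0.4]]}}

```text
clock: 21.38
position: [0.4454, 0.3656, 0.2297]
tool_rot: [-3.14, -0.001, 3.014]
force: [0.1, 0.5, -1.0]
grip_width: 0.0597
```

```bash
python3 - <<'E'
from workcell import bot
import cv2,pickle
s=bot.observe(); print(s['clock'],s['position'],s['force'],s['grip_width'])
cv2.imwrite('pics/w7.png',bot.grab_frame('wrist'));cv2.imwrite('pics/s7.png',bot.grab_frame('scene'));cv2.imwrite('pics/t7.png',bot.grab_frame('top'))
E
```

```text
21.3833 [0.4453533  0.36559652 0.22969765] [ 0.11396138  0.47426608 -0.96372478] 0.059723813262934335
```

View pics/w7.png

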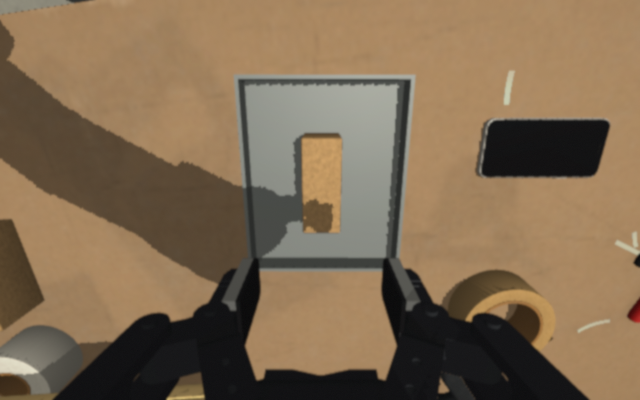

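View pics/s7.png

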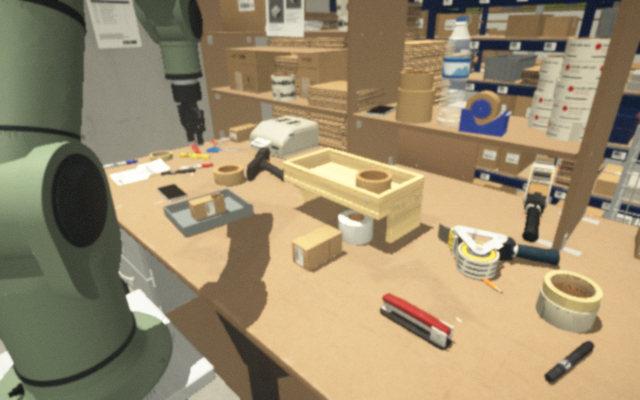

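View pics/t7.png

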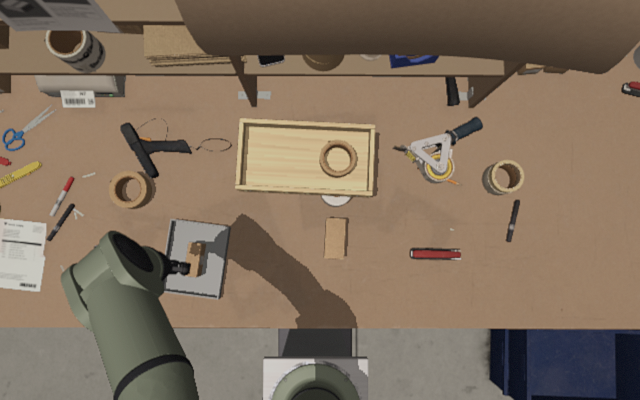

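Slim carton stands centred in the tray (wrist view cols 302–342, rows 134–233). The wide carton stands at top-view (336,238), and the label roll, tape roll and stapler are where they were. Nothing touches the robot.

```bash
python3 -c "
from workcell import bot
print(bot.job_done())"
```

```text
the job is handed in; nothing more can be done
None
```

The slim carton now stands in the middle of the grey tray, upright on its narrow side as before. I handed the job in at about 21.5 s of the 51 s allowed.

- **Wide carton:** I lifted it and set it upright on the open bench about 185 mm to the right, around (0.51, -0.055).
- **Slim carton:** I pinched its protruding end by the few millimetres the gripper could reach, drew it about 85 mm out from under the stand, then gripped it again near its middle. I set it down in the tray until it touched the floor, then let go.
- **Last checks:** The final wrist, scene and top pictures show both cartons standing, and the label roll, tape roll and stapler where they were. The gripper is open and clear, with a force of about 1 N on it.

Two things to note:
- **Contact with the stand:** While reaching for the slim carton, the gripper's body touched the stand's front edge. The end-of-move readings were 21.6 N, then 9.2 N after I backed off; both are below the 40 N limit.
- **Camera disagreement:** The top and wrist cameras differed by about 3–7 mm, mostly in x. I used the touch on the stand's edge to settle how far to reach in.

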